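# Nest the dosing pans with their handles fanned

### The arm

A 6-joint arm with a two-finger parallel gripper is mounted at the origin on a cart in front of the work surface, level with it; the furniture and walls round the work are solid. World frame = base frame: x ahead of the robot, y to its left, z up, the work surface at z = 0. Lengths are in m, angles in rad, forces in N, time in s.
With the tool pointing down it reaches from about 0.35 to 0.775 m from the base axis. Payload 5.5 kg.
Tool frame: the origin (TCP) lies at the very end of the fingers, on their centre line; the grasp point (between the pads) lies env.pinch_z behind it (env.pinch_z is the distance from the TCP to the grasp point, in m); z points along the fingers, y is the line along which they close (so a half turn about z gives the same grasp; the last joint's range is limited). The gripper opens to 85 mm and grips with 20 to 120 N. Pads are 22 mm wide; open, the fingers measure 114 mm over their backs; the gripper's body (76 mm by 85 mm) begins 54 mm behind the grasp point. The pads swing forward as they close: fully open they stand 13 mm farther back than shut.
Start: joints at [1.161, 0.313, 0.046, 1.304, 0, 1.431], TCP at [0.153, 0.554, 0.231] pointing down, gripper open.
Joint ranges: [-2.76, 2.76], [-0.86, 1.69], [-1.03, 1.26], [-2.2, 2.34], [-1.47, 1.5], [-3.14, 3.14]. Speed limits (rad/s): [2.57, 2.57, 3.14, 3.14, 3.14, 3.14].

### API

Orientations are given as a unit quaternion [w, x, y, z].
In Python, from workcell import env, eyes gives the robot as it stands.
- The arm moves only by the shell command python3 -m jog 'ROWS' [FORCE]. ROWS is JSON, one flat list of numbers, 7 for each row, row after row: the shift along the world's x, y, z as a fraction of full scale, then the turn, a rotation vector about the world's x, y, z as a fraction of full scale, then the opening, from -1 (shut) to 1 (fully open), so that 0 is half open. A call has 1 to 12 rows; each row is the pose to reach, as a shift and turn from the pose commanded when the call began, turning the shorter way round; what a row does not reach only later rows make up. Full scale, the value 1, is 20 cm for a shift and pi rad for a turn. A row lasts 1/12 s, in which the tool goes at most 41.7 mm and 7.16 degrees, less where a joint would pass 70% of its speed; a pose out of reach is approached as far as the arm can. A call with a number of a shift or a turn outside -1 to 1 is refused whole. A call with a gripper value outside its range is refused whole. The fingers move at their own pace and stop on an object; FORCE is the grip in N (left out, the last holds). Time passes only in rows, so rows that repeat a pose let the fingers close. It gives the time, the measured TCP pose, the force, the opening and the grip force at its end, in the units of the state.
- env.get_state(): the state, without advancing time (a new reading comes with each control period).
- eyes.read_camera(name): name is "side" or "top" or "wrist"; returns (picture, depth): 384x512x3 uint8, red, green, blue; 384x512 float32, m along the optical axis (not along the pixel's ray), 0 where there is no reading.
- eyes.calibration(name): a dict with "fx", "fy", "cx", "cy" (pixels), "R" (3x3) and "t" (3): a world point X has camera coordinates R X + t; the wrist camera has in their place "tool_from_camera" (4x4, takes a point from camera to tool coordinates, whose origin is the TCP and whose axes are the flange's). Camera axes: x right, y down, z forward; pixel columns grow to the right and rows downward; lengths in m; the calibration is good to about 2 mm. A picture is of the moment at which its call begins: read the wrist's pose just before it. calibration takes no time and is no camera call.
- env.hand_in(): hands the job in; it is judged then, once.
The state is a dict: "clock": time; "joint_pos": joint angles; "qvel": joint speeds; "tau": joint torques, N m; "tcp_pos": TCP position; "orientation": TCP orientation; "wrist_force": force on the tool from outside, world axes, zero at the start; "ft_torque": the same for the moment, N m; "finger_gap": finger opening in m; "grip_force": force on a finger pad.
Only numpy, scipy, OpenCV 4.12 (cv2) and the standard library are available. Lean on these libraries where they do the work, as an engineer would, in place of code of your own. Each camera call takes 0.05 s, during which the arm holds its last target. There are 200 camera calls.

### The job

Put the three dosing pans away as one nest where the largest stands: lower the middle pan level into the largest, then the smallest into the middle one, each gently and right down to the bottom, without shifting the largest pan. Fan the three handles out on one side of the nest like spread fingers, some 30 to 45 degrees from one to the next, so that no handle lies over another and each can be taken. Leave the oil can at the left and the jar and grey tin behind the pans where they stand.

Things in the scene. Friction and masses are not known exactly. Their poses are not given: they have to be found in the camera images.
- big_pan_rim (a point): largest dosing pan: round tapered aluminium pan, 120 mm wide at the rim, foot 92 mm, 74 mm high, wall 2.5, floor 4, about 420 g, flat steel handle. Point: centre of the mouth at rim level, 74 mm above the underside. Pan axes: z out of the mouth, -x towards the handle, y across it. Stands upright by itself. Nested, the rims come level within 3 mm.
- big_pan_handle (a point): on the largest pan's handle, mid strap, 100 mm from the pan's axis, 4 mm above the rim plane; axes as the pan's. Straight strap, 15 wide (y), 6 thick (z), underside 1 mm above the rim plane, from the wall to a 20 mm hanging eye that ends 156 mm from the axis. A tang 2.5 mm thick runs 23 mm down the wall below each handle. The set nests with 6 mm play all round.
- mid_pan_rim (a point): middle dosing pan: round tapered aluminium pan, 102 mm wide at the rim, foot 76 mm, 70 mm high, wall 2.5, floor 4, about 160 g, flat steel handle. Point: centre of the mouth at rim level, 70 mm above the underside. Pan axes: z out of the mouth, -x towards the handle, y across it. Its heavy handle keeps it tipped back about 31 degrees, foot edge and handle end on the worktop.
- mid_pan_handle (a point): on the middle pan's handle, mid strap, 100 mm from the pan's axis, 4 mm above the rim plane; axes as the pan's. Straight strap, 15 wide (y), 6 thick (z), underside 1 mm above the rim plane, from the wall to a 20 mm hanging eye that ends 150 mm from the axis. It slopes down to its end now, this point 28 mm above the worktop. Nested, it rests on the rim below (pan leans 2 to 4 degrees).
- small_pan_rim (a point): smallest dosing pan: round tapered aluminium pan, 84 mm wide at the rim, foot 60 mm, 66 mm high, wall 2.5, floor 4, about 130 g, flat steel handle. Point: centre of the mouth at rim level, 66 mm above the underside. Pan axes: z out of the mouth, -x towards the handle, y across it. Its heavy handle keeps it tipped back about 31 degrees, foot edge and handle end on the worktop.
- small_pan_handle (a point): on the smallest pan's handle, mid strap, 100 mm from the pan's axis, 4 mm above the rim plane; axes as the pan's. Straight strap, 15 wide (y), 6 thick (z), underside 1 mm above the rim plane, from the wall to a 20 mm hanging eye that ends 138 mm from the axis. It slopes down to its end now, this point 22 mm above the worktop. Nested, it rests on the rim below (pan leans 2 to 4 degrees).
- oil_can: bystander: dark oil can with a long thin spout, 67 mm wide, 142 mm high, standing at the left; origin at the centre of its underside
- jar_empty: bystander: empty glass jar with a red screw lid, 62 mm wide, 86 mm high, standing just behind the largest pan; origin at the centre of its underside
- nail_tin: bystander: grey open tin, 74 mm wide, 61 mm high, standing just behind the largest pan; origin at the centre of its underside

How it is judged:
By the outcome, as a careful person would: the job done as asked, in the order asked, and still so for the second after the job is handed in, with the robot touching nothing.
It also fails if it takes over 67 s, if anything falls off the work surface, if the arm or the gripper's body presses on something with over 40 N, if the wrist force passes 120 N, or if a joint passes its speed limit or range.

## Working session

There is one attempt and no reset: what is moved stays moved. The work goes in short steps, Python scripts to look and compute and a shell command to move; the robot and the scene stay as the last step left them, time stands still between calls to the robot, and variables do not carry over. Pictures are saved under pics/ and viewed, at most 10 in all, crops included, and the job is handed in when it is done.

```bash
ls; mkdir -p pics; cat > h.py <<'E'
import numpy as np,cv2
from workcell import env,eyes
def cam(n):
    s=env.get_state(); im,d=eyes.read_camera(n); c=eyes.calibration(n)
    K=(c["fx"],c["fy"],c["cx"],c["cy"])
    if n=="wrist":
        from scipy.spatial.transform import Rotation as Ro
        q=s["orientation"]; Rt=Ro.from_quat([q[1],q[2],q[3],q[0]]).as_matrix()
        T=np.array(c["tool_from_camera"]); R=Rt@T[:3,:3]; o=Rt@T[:3,3]+np.array(s["tcp_pos"])
    else:
        R=np.array(c["R"]).T; o=-R@np.array(c["t"])
    return im,d,K,R,o
def cloud(d,K,R,o):
    v,u=np.mgrid[:d.shape[0],:d.shape[1]]
    P=np.stack([(u-K[2])/K[0]*d,(v-K[3])/K[1]*d,d],-1)@R.T+o
    P[d<=0]=np.nan
    return P
def ray(u,v,z,K,R,o):
    r=R@np.array([(u-K[2])/K[0],(v-K[3])/K[1],1]); return o+r*(z-o[2])/r[2]
E
python3 - <<'E'
from h import *
print(env.get_state(),env.pinch_z)
ims=[]
for n in("top","side"):
    im,d,K,R,o=cam(n); np.savez(f"pics/{n}0.npz",im=im,d=d,K=K,R=R,o=o); print(n,o,R[:,2],K[0],(d>0).mean())
    cv2.imwrite(f"pics/{n}0.png",im[...,::-1])
E
```

```text
pics
{'clock': 0.0, 'joint_pos': array([1.16139207e+00, 3.13982579e-01, 4.49667300e-02, 1.30361336e+00,
       6.81579450e-06, 1.43121627e+00]), 'qvel': array([-7.66059501e-04, -3.16735503e-05,  5.52542194e-04,  3.39768264e-04,
        8.12195708e-04,  1.20509411e-03]), 'tau': array([-5.78192194e-04, -4.80623567e+01,  2.98536712e+01,  1.93107646e-02,
       -3.43298607e-04,  1.06465983e-06]), 'tcp_pos': array([0.15305934, 0.55371219, 0.23041402]), 'orientation': array([-2.51688994e-04,  1.34503155e-01,  9.90912742e-01, -8.81208043e-04]), 'wrist_force': array([ 0.36900543,  0.03942236, -0.50452169]), 'ft_torque': array([ 0.08391573, -0.04035251, -0.0147823 ]), 'grip_force': 0.0, 'finger_gap': 0.08512632369607931} 0.0187
top [0.41001197 0.08718674 1.03446685] [ 0.18804688 -0.01252348 -0.98208021] 387.3375219435931 0.9962819417317709
side [-0.17632723  0.28162961  1.27677706] [ 0.5140668  -0.15185927 -0.84420026] 461.47212201568806 0.9958292643229166
```

View pics/top0.png

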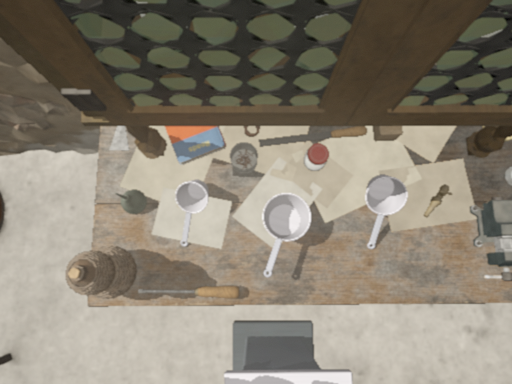

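View pics/side0.png

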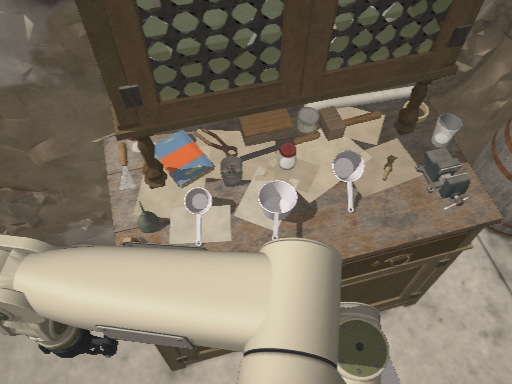

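The top view shows the small pan at (192,197) with its handle end at (185,244). The big pan is at (286,217), handle end (269,274), and the mid pan at (386,195), handle end (371,247). All handles point toward the robot. The side view agrees, and shows the oil can at (148,220).

```bash
python3 - <<'E'
from h import *
z=np.load("pics/top0.npz"); im,d,K,R,o=[z[k] for k in("im","d","K","R","o")]
P=cloud(d,K,R,o)
hsv=cv2.cvtColor(im,cv2.COLOR_RGB2HSV)
for n,(u,v),(ue,ve),hh in(("small",(192,197),(185,244),.02),("big",(286,217),(269,274),.074),("mid",(386,195),(371,247),.02)):
    m=np.zeros(d.shape,np.uint8); cv2.circle(m,(u,v),36,1,-1); cv2.line(m,(u,v),(ue,ve),1,14)
    m=(m>0)&(P[...,2]>.006)
    # color: bright, low saturation
    c=m&(hsv[...,1]<60)&(hsv[...,2]>110)
    vv,uu=np.nonzero(c); q=P[c]
    print(n,c.sum(),"z max",np.nanpercentile(q[:,2],[5,50,99]))
    # blob contour ellipse (pan mouth outer): handle end
    far=np.argsort(np.hypot(uu-u,vv-v))[-8:]
    print(" end px",uu[far].mean(),vv[far].mean(),"P",q[far].mean(0).round(4))
    # handle points: rows 
    rr=np.hypot(uu-u,vv-v)
    for a in range(22,60,5):
        k=(rr>=a)&(rr<a+5)&(vv>v+15)&(abs((uu-u)*(ve-v)-(vv-v)*(ue-u))/np.hypot(ue-u,ve-v)<5)
        if k.any(): print("  r",a,np.median(q[k],0).round(4),k.sum())
    # outermost rim: ring
    hi=c&(P[...,2]>np.nanpercentile(q[:,2],99)-.012)
    print(" top pts mean",P[hi].mean(0).round(4),"x",np.nanpercentile(P[hi][:,0],[1,99]).round(4),"y",np.nanpercentile(P[hi][:,1],[1,99]).round(4))
big=[]
for n,(x0,x1,y0,y1) in {"jar":(300,335,138,172),"tin":(228,262,138,172),"oil":(118,150,188,218)}.items():
    q=P[y0:y1,x0:x1].reshape(-1,3); q=q[q[:,2]>.03]; print(n,np.nanpercentile(q,[2,50,98],axis=0).round(3).tolist())
T=cv2.resize(im[140:290,160:430],None,fx=2.9,fy=2.9,interpolation=cv2.INTER_CUBIC); cv2.imwrite("pics/crop0.png",T[...,::-1])
E
```

```text
small 1061 z max [0.00891419 0.03507227 0.08867795]
 end px 183.0 244.125 P [0.4675 0.2691 0.0086]
  r 22 [0.5245 0.2564 0.0423] 29
  r 27 [0.5125 0.2584 0.0346] 29
  r 32 [0.5003 0.2611 0.0274] 30
  r 37 [0.4879 0.2648 0.021 ] 30
  r 42 [0.4778 0.2664 0.0123] 25
  r 47 [0.4678 0.2715 0.0091] 9
 top pts mean [0.6105 0.235  0.0845] x [0.59   0.6216] y [0.2027 0.2745]
big 1393 z max [0.00702807 0.05704015 0.08307728]
 end px 265.625 275.375 P [0.3873 0.0557 0.0807]
  r 22 [0.4721 0.0237 0.0792] 39
  r 27 [0.4597 0.0295 0.0807] 31
  r 32 [0.4499 0.0323 0.0803] 30
  r 37 [0.438  0.0372 0.0806] 31
  r 42 [0.4261 0.0409 0.0803] 32
  r 47 [0.4142 0.0448 0.0808] 31
  r 52 [0.4024 0.0497 0.0808] 29
  r 57 [0.3905 0.0522 0.0805] 25
 top pts mean [0.4777 0.0219 0.0773] x [0.3881 0.5903] y [-0.055   0.0628]
mid 1526 z max [0.00994602 0.03537318 0.10152705]
 end px 370.25 247.0 P [ 0.4564 -0.2233  0.0084]
  r 22 [ 0.5276 -0.2374  0.0515] 30
  r 27 [ 0.5157 -0.2339  0.0428] 29
  r 32 [ 0.5039 -0.232   0.0367] 29
  r 37 [ 0.4927 -0.2294  0.0297] 30
  r 42 [ 0.4816 -0.2278  0.022 ] 30
  r 47 [ 0.469  -0.2263  0.0144] 30
  r 52 [ 0.459  -0.2225  0.0094] 16
 top pts mean [ 0.6169 -0.2559  0.0978] x [0.5955 0.6274] y [-0.2951 -0.2116]
jar [[0.662, -0.104, 0.035], [0.684, -0.076, 0.085], [0.715, -0.052, 0.089]]
tin [[0.658, 0.076, 0.03], [0.701, 0.111, 0.045], [0.73, 0.146, 0.064]]
oil [[0.559, 0.381, 0.031], [0.579, 0.401, 0.046], [0.605, 0.426, 0.108]]
```

View pics/crop0.png

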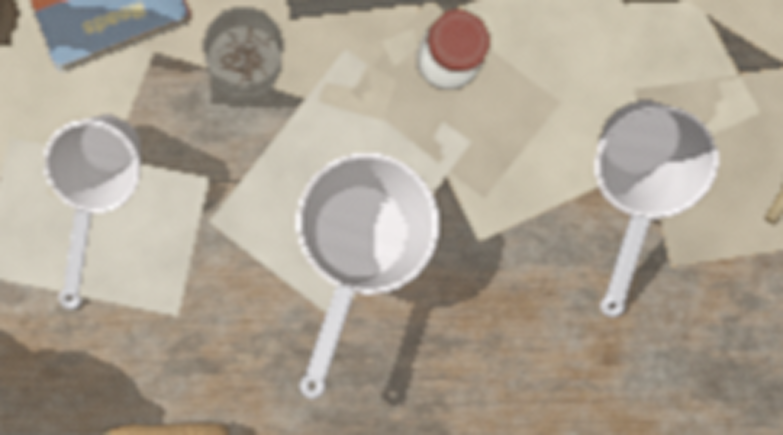

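```bash
cat >> h.py <<'E'
from scipy.spatial.transform import Rotation as Ro
def cmd(pos,zt,yt):
    """print shift/turn (jog units) from the present pose to TCP pos, tool z along zt, tool y nearest to +-yt"""
    s=env.get_state(); q=s["orientation"]; R0=Ro.from_quat([q[1],q[2],q[3],q[0]])
    zt=np.array(zt,float)/np.linalg.norm(zt); y=np.array(yt,float); y-=zt*(y@zt); y/=np.linalg.norm(y)
    if y@R0.as_matrix()[:,1]<0: y=-y
    T=Ro.from_matrix(np.stack([np.cross(y,zt),y,zt],1)); rv=(T*R0.inv()).as_rotvec()
    print("shift",((np.array(pos)-s["tcp_pos"])/.2).round(4),"turn",(rv/np.pi).round(4),"deg",np.degrees(np.linalg.norm(rv)).round(1))
E
O="1"
python3 -m jog '[0.5,-0.5,0,0,0,0,0, 1,-1,0,0,0,0,0, 1,-1,0,0,0,0,0, 1,-1,0,0,0,0,0, 1,-1,0,0,0,0,0, 1,-1,0,0,0,0,0, 1,-1,0,0,0,0,0, 1,-1,0,0,0,0,0]' 60 &&
python3 -m jog '[0.75,-1,0,0,0,0,0, 0.75,-1,0,0,0,0,0, 0.75,-1,0,0,0,0,0, 0.75,-1,0,0,0,0,0, 0.75,-1,0,0,0,0,0, 0.75,-1,0,0,0,0,0, 0.75,-1,0,0,0,0,0]' &&
python3 -m jog '[0,-1,0,0,0,0,0, 0,-1,0,0,0,0,0, 0,-1,0,0,0,0,0, 0,-1,0,0,0,0,0, 0,-1,0,0,0,0,0, 0,-1,0,0,0,0,0]' &&
python3 -m jog '[-0.15,-0.95,0,0,0,0,0, -0.15,-0.95,0,0,0,0,0, -0.15,-0.95,0,0,0,0,0, -0.15,-0.95,0,0,0,0,0, -0.15,-0.95,0,0,0,0,0, -0.15,-0.95,0,0,0,0,0, -0.15,-0.95,0,0,0,0,0, -0.15,-0.95,0,0,0,0,0]'
python3 - <<'E'
from h import *
im,d,K,R,o=cam("wrist"); np.savez("pics/w1.npz",im=im,d=d,K=K,R=R,o=o); cv2.imwrite("pics/w1.png",im[...,::-1]); print(o,R[:,2],(d>0).mean())
E
```

```text
clock: 0.77
tcp_pos: [0.3569, 0.3504, 0.2309]
orientation: [0.001, 0.138, 0.99, -0.001]
wrist_force: [-0.2, 0.5, 0.4]
finger_gap: 0.0428
grip_force: 0.0
clock: 1.35
tcp_pos: [0.5072, 0.1492, 0.2306]
orientation: [0.001, 0.138, 0.99, -0.001]
wrist_force: [0.2, 1.0, -0.6]
finger_gap: 0.0425
grip_force: 0.0
clock: 1.85
tcp_pos: [0.5033, -0.0504, 0.2309]
orientation: [-0.0, 0.138, 0.99, -0.001]
wrist_force: [0.3, -0.1, 0.8]
finger_gap: 0.0426
grip_force: 0.0
clock: 2.52
tcp_pos: [0.4733, -0.2345, 0.2309]
orientation: [-0.0, 0.134, 0.991, 0.001]
wrist_force: [-0.7, 0.2, -0.3]
finger_gap: 0.0425
grip_force: 0.0
[ 0.39180171 -0.21285069  0.3736778 ] [ 0.31198143 -0.08502558 -0.94627599] 0.9958343505859375
```

View pics/w1.png

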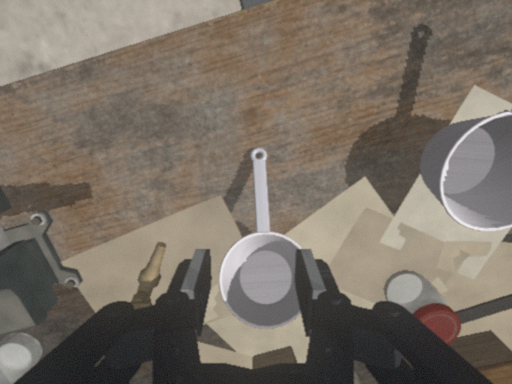

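The wrist view has the mid pan centred near (262,280), with its handle strap running from (264,232) to the eye at (260,154). The big pan is at the right.

```bash
cat >> h.py <<'E'
def strap(P,im,v0,v1,u0,u1):
    S=cv2.cvtColor(im,cv2.COLOR_RGB2HSV); L=[]
    for v in range(v0,v1):
        k=(P[v,u0:u1,2]>.004)&(S[v,u0:u1,1]<60)&(S[v,u0:u1,2]>120)
        if k.sum()>3: L.append(np.nanmedian(P[v,u0:u1][k],0))
    L=np.array(L); c=L.mean(0); a=np.linalg.svd(L-c)[2][0]; a*=np.sign(a[0])
    print("c",c.round(4),"axis",a.round(3),"slope",np.degrees(np.arcsin(a[2])).round(1),"rms",np.std(np.cross(L-c,a),0).round(4),"ends",L[0].round(4),L[-1].round(4))
    return c,a
def graspcmd(c,a,zc,back=0):
    """top-of-strap line c,a; grip where strap centre height is zc"""
    h=np.array([a[0],a[1],0]);h/=np.linalg.norm(h); zt=np.cross(np.cross(a,[0,0,-1]),a); zt/=np.linalg.norm(zt)
    g=c+.003*zt; g=g+a*(zc-g[2])/a[2]
    print("grip",g.round(4),"toolz",zt.round(3),"handle dir deg",np.degrees(np.arctan2(-a[1],-a[0])))
    p=g+zt*env.pinch_z
    cmd(p-zt*.1,zt,[-h[1],h[0],0]); cmd(p,zt,[-h[1],h[0],0]); return g,zt
E
python3 - <<'E'
from h import *
z=np.load("pics/w1.npz"); im,d,K,R,o=[z[k] for k in("im","d","K","R","o")]
c,a=strap(cloud(d,K,R,o),im,168,225,250,276)
graspcmd(c,a,.034)
E
```

```text
c [ 0.5024 -0.2343  0.0358] axis [ 0.834 -0.178  0.522] slope 31.5 rms [0.0001 0.0002 0.0002] ends [ 0.475  -0.2285  0.0188] [ 0.5291 -0.2399  0.0528]
grip [ 0.5052 -0.2349  0.034 ] toolz [ 0.51  -0.109 -0.853] handle dir deg 167.9705847910498
shift [-0.0484  0.0406 -0.6388] turn [-0.0417 -0.17    0.018 ] deg 31.7
shift [ 0.2068 -0.0138 -1.0653] turn [-0.0417 -0.17    0.018 ] deg 31.7
```

```bash

python3 -m jog '[-0.048,0.04,-0.2,-0.042,-0.17,0.018,0, -0.048,0.04,-0.64,-0.042,-0.17,0.018,0, -0.048,0.04,-0.64,-0.042,-0.17,0.018,0, -0.048,0.04,-0.64,-0.042,-0.17,0.018,0, -0.048,0.04,-0.64,-0.042,-0.17,0.018,0, -0.048,0.04,-0.64,-0.042,-0.17,0.018,0, -0.048,0.04,-0.64,-0.042,-0.17,0.018,0, -0.048,0.04,-0.64,-0.042,-0.17,0.018,0]'
python3 -c "
from h import *
z=np.load('pics/w1.npz'); im,d,K,R,o=[z[k] for k in('im','d','K','R','o')]
c,a=strap(cloud(d,K,R,o),im,168,225,250,276)
graspcmd(c,a,.034)"
```

```text
clock: 3.23
tcp_pos: [0.4629, -0.226, 0.1029]
orientation: [0.269, 0.101, 0.957, -0.028]
wrist_force: [0.8, -0.3, -0.1]
finger_gap: 0.0426
grip_force: 0.0
c [ 0.5024 -0.2343  0.0358] axis [ 0.834 -0.178  0.522] slope 31.5 rms [0.0001 0.0002 0.0002] ends [ 0.475  -0.2285  0.0188] [ 0.5291 -0.2399  0.0528]
grip [ 0.5052 -0.2349  0.034 ] toolz [ 0.51  -0.109 -0.853] handle dir deg 167.9705847910498
shift [ 0.0041 -0.0003  0.0022] turn [-0.0002 -0.0004  0.0004] deg 0.1
shift [ 0.2593 -0.0547 -0.4243] turn [-0.0002 -0.0004  0.0004] deg 0.1
```

```bash

python3 -m jog '[0.13,-0.027,-0.21,0,0,0,0, 0.22,-0.046,-0.36,0,0,0,0, 0.257,-0.055,-0.424,0,0,0,0, 0.257,-0.055,-0.424,0,0,0,0, 0.257,-0.055,-0.424,0,0,0,-0.5, 0.257,-0.055,-0.424,0,0,0,-1, 0.257,-0.055,-0.424,0,0,0,-1, 0.257,-0.055,-0.424,0,0,0,-1, 0.257,-0.055,-0.424,0,0,0,-1, 0.257,-0.055,-0.424,0,0,0,-1]' 70
```

```text
clock: 4.07
tcp_pos: [0.516, -0.2396, 0.0203]
orientation: [0.271, 0.102, 0.957, -0.03]
wrist_force: [1.3, 1.7, 3.1]
finger_gap: 0.0129
grip_force: 68.5
```

```bash

python3 -c "
from h import *
a=np.radians(168); cmd([.505,-.235,.17],[0,0,-1],[-np.sin(a),np.cos(a),0])"
```

```text
shift [-0.0549  0.023   0.7486] turn [0.0374 0.1721 0.0006] deg 31.7
```

```bash

python3 -m jog '[0,0,0.1,0,0,0,-1, 0,0,0.25,0,0,0,-1, -0.055,0.023,0.4,0.037,0.172,0,-1, -0.055,0.023,0.6,0.037,0.172,0,-1, -0.055,0.023,0.75,0.037,0.172,0,-1, -0.055,0.023,0.75,0.037,0.172,0,-1, -0.055,0.023,0.75,0.037,0.172,0,-1, -0.055,0.023,0.75,0.037,0.172,0,-1, -0.055,0.023,0.75,0.037,0.172,0,-1, -0.055,0.023,0.75,0.037,0.172,0,-1]'
python3 - <<'E'
from h import *
im,d,K,R,o=cam("wrist"); np.savez("pics/w2.npz",im=im,d=d,K=K,R=R,o=o); cv2.imwrite("pics/w2.png",im[...,::-1]); print(env.get_state()["tcp_pos"])
im,d,K,R,o=cam("top"); np.savez("pics/t2.npz",im=im,d=d,K=K,R=R,o=o)
E
```

```text
clock: 4.9
tcp_pos: [0.5045, -0.2341, 0.1671]
orientation: [-0.002, 0.105, 0.994, 0.0]
wrist_force: [-0.5, -0.3, -1.9]
finger_gap: 0.0133
grip_force: 68.4
[ 0.50350782 -0.23374997  0.16720149]
```

View pics/w2.png

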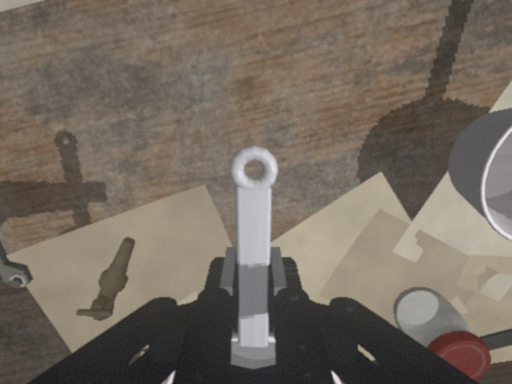

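The wrist view shows the strap held straight between the pads, columns 238–270. The eye's outer end is at (254,147) and the pan is below the gripper, out of view.

```bash
cat > rel.py <<'E'
from h import *
import sys
def rel(f,rend,tip,v0,v1,u0,u1,h=.004):
    z=np.load(f); im,d,K,R,o=[z[k] for k in("im","d","K","R","o")]
    P=cloud(d,K,R,o); m=P[v0:v1,u0:u1].reshape(-1,3); c,a=strap(P,im,v0,v1,u0,u1)
    t=ray(*tip,c[2]-.0,K,R,o); s=(t-c)@a
    e=c+a*s; n=np.cross(np.cross(a,[0,0,1]),a); n/=np.linalg.norm(n)
    ctr=e+a*rend-n*.007   # rim-centre (top of strap is 7 mm above rim plane)
    print("tip",e.round(4),"rim centre",ctr.round(4),"dir",np.degrees(np.arctan2(-a[1],-a[0])).round(1)); return ctr
E
python3 - <<'E'
from rel import *
c=rel("pics/w2.npz",.150,(254,147),190,240,240,268)
z=np.load("pics/t2.npz"); im,d,K,R,o=[z[k] for k in("im","d","K","R","o")]
P=cloud(d,K,R,o); print("rel tcp",c-env.get_state()["tcp_pos"])
# far rim in top view
k=(np.hypot(P[...,0]-c[0],P[...,1]-c[1])<.056)&(P[...,2]>.13)&(P[...,2]<.19)
q=P[k]; f=q[q[:,2]>0]; print(k.sum(),[np.nanpercentile(f[:,i],[0.5,50,99.5]).round(4) for i in range(3)])
# big pan refine: rim circle at top0
z=np.load("pics/top0.npz"); P=cloud(z["d"],z["K"],z["R"],z["o"])
k=(np.hypot(P[...,0]-.53,P[...,1]-.004)<.068)&(P[...,2]>.068)&(P[...,2]<.085)
q=P[k]; ang=np.arctan2(q[:,1]-.004,q[:,0]-.53); q=q[abs(ang)<2.5]
for r in range(3):
    A=np.c_[2*q[:,:2],np.ones(len(q))]; s=np.linalg.lstsq(A,(q[:,:2]**2).sum(1),rcond=None)[0]
    R_=np.sqrt(s[2]+s[0]**2+s[1]**2); e=np.hypot(*(q[:,:2]-s[:2]).T)-R_; print(s[:2].round(4),R_.round(4),e.std().round(4),len(q),q[:,2].mean()); q=q[abs(e)<2*e.std()]
# wrist view w1 partial check
E
```

```text
c [ 0.4697 -0.227   0.1883] axis [ 0.977 -0.211 -0.018] slope -1.1 rms [0.     0.0001 0.0001] ends [ 0.4593 -0.2248  0.1884] [ 0.4808 -0.2294  0.1883]
tip [ 0.4422 -0.2211  0.1888] rim centre [ 0.5887 -0.2528  0.1791] dir 167.8
rel tcp [ 0.08584291 -0.0192333   0.0116107 ]
874 [array([0.5378, 0.6037, 0.6369]), array([-0.301 , -0.2709, -0.1997]), array([0.1304, 0.1595, 0.1859])]
[0.5316 0.0035] 0.0583 0.0014 231 0.07286956177563146
[0.5316 0.0035] 0.0583 0.0013 227 0.07292762776108117
[0.5316 0.0035] 0.0583 0.0013 227 0.07292762776108117
```

```bash

python3 -m jog '[0,0.2,0.1,0,0,0,-1, 0,0.45,0.15,0,0,0,-1, 0,0.6,0.2,0,0,0,-1, 0,0.6,0.2,0,0,0,-1, 0,0.6,0.2,0,0,0,-1, 0,0.6,0.2,0,0,0,-1]'
python3 - <<'E'
from h import *
im,d,K,R,o=cam("wrist"); np.savez("pics/w3.npz",im=im,d=d,K=K,R=R,o=o); cv2.imwrite("pics/w3.png",im[...,::-1])
P=cloud(d,K,R,o)
k=(np.hypot(P[...,0]-.53,P[...,1]-.004)<.068)&(P[...,2]>.070)&(P[...,2]<.082)
q=P[k]; ang=np.arctan2(q[:,1]-.004,q[:,0]-.53); q=q[abs(ang)<2.5]
for r in range(3):
    A=np.c_[2*q[:,:2],np.ones(len(q))]; s=np.linalg.lstsq(A,(q[:,:2]**2).sum(1),rcond=None)[0]
    R_=np.sqrt(s[2]+s[0]**2+s[1]**2); e=np.hypot(*(q[:,:2]-s[:2]).T)-R_; print(s[:2].round(4),R_.round(4),e.std().round(4),len(q),q[:,2].mean(),np.degrees(np.ptp(ang))); q=q[abs(e)<2*e.std()]
E
```

```text
clock: 5.5
tcp_pos: [0.5031, -0.1139, 0.2088]
orientation: [-0.001, 0.105, 0.994, -0.0]
wrist_force: [0.4, 0.1, -1.6]
finger_gap: 0.0132
grip_force: 68.7
[0.5314 0.0012] 0.0583 0.0012 1689 0.07348588271472525 359.4904326711795
[0.5314 0.0011] 0.0583 0.0011 1648 0.07349071145968696 359.4904326711795
[0.5314 0.0011] 0.0582 0.0011 1627 0.07348578345925083 359.4904326711795
```

View pics/w3.png

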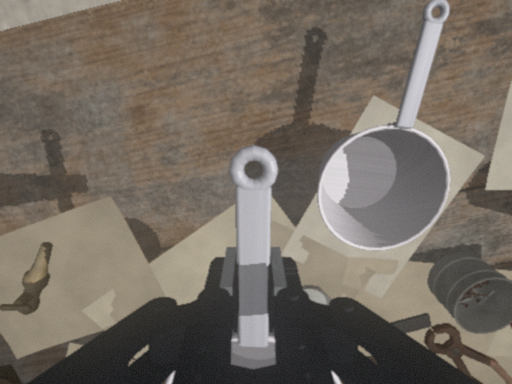

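The wrist view shows the big pan whole, with its mouth centred near (384,186) and handle end at (435,10). Its rim centre comes out at (0.5314, 0.0011), which agrees with the top view to within 2.5 mm.

```bash

python3 -c "
from h import *
a=np.radians(199); cmd([.4482,-.0276,.165],[.017,.006,-1],[-np.sin(a),np.cos(a),0])
z=np.load('pics/w3.npz'); im,d,K,R,o=[z[k] for k in('im','d','K','R','o')]
c,x=strap(cloud(d,K,R,o),im,40,110,400,435); print(np.degrees(np.arctan2(-x[1],-x[0])))"
```

```text
shift [-0.2749  0.4349 -0.217 ] turn [ 0.0007 -0.0064  0.1731] deg 31.2
c [0.4369 0.0353 0.0811] axis [ 0.946 -0.325 -0.001] slope -0.1 rms [0.0001 0.0002 0.0004] ends [0.4128 0.0423 0.0811] [0.462  0.0267 0.0812]
161.04231655636562
```

```bash

python3 -m jog '[-0.1,0.15,0,0,-0.006,0.05,-1, -0.2,0.3,0,0,-0.006,0.1,-1, -0.27,0.4,0,0.001,-0.006,0.173,-1, -0.275,0.435,0,0.001,-0.006,0.173,-1, -0.275,0.435,-0.1,0.001,-0.006,0.173,-1, -0.275,0.435,-0.217,0.001,-0.006,0.173,-1, -0.275,0.435,-0.217,0.001,-0.006,0.173,-1, -0.275,0.435,-0.217,0.001,-0.006,0.173,-1, -0.275,0.435,-0.217,0.001,-0.006,0.173,-1]'
python3 - <<'E'
from h import *
from rel import rel
im,d,K,R,o=cam("wrist"); np.savez("pics/w4.npz",im=im,d=d,K=K,R=R,o=o)
c=rel("pics/w4.npz",.150,(254,147),190,240,240,268)
a=np.radians(199); p=env.get_state()["tcp_pos"]; print(p)
cmd(p+np.array([.5314,.0011,.074])-c,[.017,.006,-1],[-np.sin(a),np.cos(a),0])
E
```

```text
clock: 6.3
tcp_pos: [0.4492, -0.0281, 0.1656]
orientation: [0.008, -0.164, 0.986, 0.002]
wrist_force: [-0.4, 0.5, -0.8]
finger_gap: 0.0131
grip_force: 68.8
c [ 0.415  -0.0395  0.1861] axis [ 0.947  0.323 -0.001] slope -0.0 rms [0.     0.0001 0.0001] ends [ 0.4049 -0.043   0.1861] [ 0.4256 -0.0359  0.186 ]
tip [ 0.3883 -0.0486  0.1861] rim centre [ 5.303e-01 -3.000e-04  1.790e-01] dir -161.2
[ 0.44971314 -0.02803934  0.16600737]
shift [ 0.0056  0.0068 -0.5251] turn [-0.0001 -0.0003  0.0004] deg 0.1
```

```bash

python3 -m jog '[0.006,0.007,-0.1,0,0,0,-1, 0.006,0.007,-0.2,0,0,0,-1, 0.006,0.007,-0.28,0,0,0,-1, 0.006,0.007,-0.35,0,0,0,-1, 0.006,0.007,-0.4,0,0,0,-1, 0.006,0.007,-0.44,0,0,0,-1, 0.006,0.007,-0.46,0,0,0,-1, 0.006,0.007,-0.48,0,0,0,-1, 0.006,0.007,-0.49,0,0,0,-1, 0.006,0.007,-0.49,0,0,0,-1]'
```

```text
clock: 7.18
tcp_pos: [0.4505, -0.0259, 0.0673]
orientation: [0.008, -0.165, 0.986, 0.002]
wrist_force: [0.4, 1.1, -1.0]
finger_gap: 0.013
grip_force: 68.8
```

```bash

python3 -m jog '[0,0,-0.006,0,0,0,-1, 0,0,-0.012,0,0,0,-1, 0,0,-0.018,0,0,0,-1, 0,0,-0.023,0,0,0,-1, 0,0,-0.023,0,0,0,-1]'
python3 -m jog '[0,0,-0.004,0,0,0,-1, 0,0,-0.008,0,0,0,-1, 0,0,-0.008,0,0,0,-1]'
```

```text
clock: 7.6
tcp_pos: [0.4502, -0.0257, 0.0624]
orientation: [0.008, -0.165, 0.986, 0.002]
wrist_force: [0.2, 0.1, -1.2]
finger_gap: 0.0132
grip_force: 68.8
clock: 7.85
tcp_pos: [0.4502, -0.0258, 0.0609]
orientation: [0.008, -0.165, 0.986, 0.002]
wrist_force: [-0.8, -0.1, 0.4]
finger_gap: 0.013
grip_force: 69.1
```

```bash

python3 -m jog '[0,0,-0.004,0,0,0,-1, 0,0,-0.004,0,0,0,-1]'
python3 -m jog '[0,0,-0.003,0,0,0,-1, 0,0,-0.003,0,0,0,-1]'
```

```text
clock: 8.02
tcp_pos: [0.4502, -0.0258, 0.0602]
orientation: [0.008, -0.165, 0.986, 0.002]
wrist_force: [-2.8, -0.0, 2.6]
finger_gap: 0.0129
grip_force: 69.4
clock: 8.18
tcp_pos: [0.45, -0.0258, 0.0597]
orientation: [0.008, -0.165, 0.986, 0.002]
wrist_force: [-3.5, -0.2, 5.2]
finger_gap: 0.0129
grip_force: 69.7
```

```bash

python3 -m jog '[0,0,0.005,0,0,0,-0.6, 0,0,0.005,0,0,0,-0.4, 0,0,0.005,0,0,0,-0.3, 0,0,0.005,0,0,0,-0.25, 0,0,0.1,0,0,0,-0.25, 0,0,0.3,0,0,0,-0.25, 0,0,0.6,0,0,0,-0.25, 0,0,0.9,0,0,0,-0.25, 0,0,0.9,0,0,0,-0.25, 0,0,0.9,0,0,0,-0.25]'
python3 - <<'E'
from h import *
im,d,K,R,o=cam("top"); np.savez("pics/t5.npz",im=im,d=d,K=K,R=R,o=o)
w,d,K,R,o=cam("wrist"); np.savez("pics/w5.npz",im=w,d=d,K=K,R=R,o=o)
a=cv2.resize(im[140:300,160:360],(500,400)); b=cv2.resize(w,(300,225)); b=cv2.copyMakeBorder(b,0,175,0,0,cv2.BORDER_CONSTANT)
cv2.imwrite("pics/v5.png",np.hstack([a,b])[...,::-1])
E
```

```text
clock: 9.02
tcp_pos: [0.4541, -0.0266, 0.2471]
orientation: [0.014, -0.165, 0.986, -0.0]
wrist_force: [0.3, -0.4, -0.0]
finger_gap: 0.0321
grip_force: 0.0
```

View pics/v5.png

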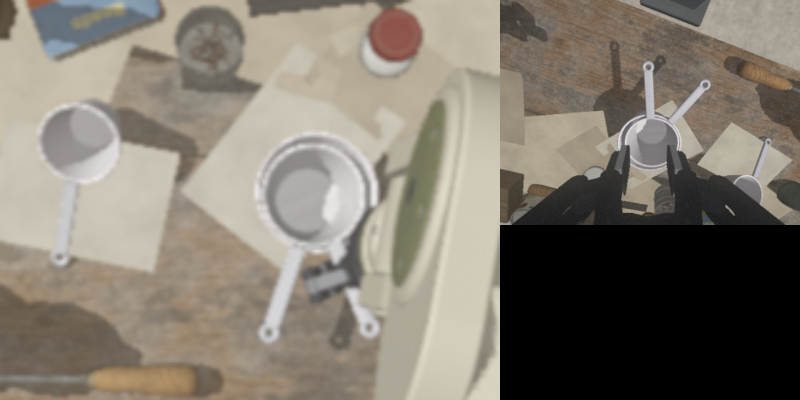

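The left panel shows the mid pan seated concentrically in the big one, with its handle about 38° from the big handle. The small pan is untouched at panel (80,140). In the wrist panel, both handles are clear of each other.

```bash

python3 -m jog '[0,0.15,0,0,0,-0.03,0, 0,0.35,0,0,0,-0.07,0, 0,0.55,0,0,0,-0.1,0, 0,0.75,0,0,0,-0.18,0, 0,0.95,0,0,0,-0.18,0, 0,0.95,0,0,0,-0.18,0, 0,0.95,0,0,0,-0.18,0]'
python3 -m jog '[0,0.2,0,0,0,0,0, 0,0.35,-0.05,0,0,0,0, 0.02,0.48,-0.1,0,0,0,0, 0.02,0.48,-0.1,0,0,0,0, 0.02,0.48,-0.1,0,0,0,0]'
python3 - <<'E'
from h import *
im,d,K,R,o=cam("wrist"); np.savez("pics/w6.npz",im=im,d=d,K=K,R=R,o=o)
P=cloud(d,K,R,o); S=cv2.cvtColor(im,cv2.COLOR_RGB2HSV)
m=((S[...,1]<50)&(S[...,2]>130)&(P[...,2]>.006)&(abs(P[...,0]-.5)<.06)&(abs(P[...,1]-.262)<.03))
v,u=np.nonzero(m); print(m.sum(),v.min(),v.max(),u.min(),u.max())
for r in range(v.min(),v.max(),8): k=u[v==r]; print(r,k.min() if len(k) else 0,k.max() if len(k) else 0,end="; ")
# nest: mid and big
z=np.load("pics/w5.npz"); im,d,K,R,o=[z[k] for k in("im","d","K","R","o")]; P=cloud(d,K,R,o)
def circ(c,lo,hi,h0,h1):
    D=np.hypot(P[...,0]-c[0],P[...,1]-c[1]); q=P[(D>lo)&(D<hi)&(P[...,2]>h0)&(P[...,2]<h1)]
    t=np.arctan2(q[:,1]-c[1],q[:,0]-c[0]); q=q[abs(t)<2.3]
    for r in range(3):
        s=np.linalg.lstsq(np.c_[2*q[:,:2],np.ones(len(q))],(q[:,:2]**2).sum(1),rcond=None)[0]; R_=np.sqrt(s[2]+s[0]**2+s[1]**2); e=np.hypot(*(q[:,:2]-s[:2]).T)-R_; q=q[abs(e)<2*e.std()]
    pl=np.linalg.lstsq(np.c_[q[:,:2]-s[:2],np.ones(len(q))],q[:,2],rcond=None)[0]
    print("\ncirc",s[:2].round(4),R_.round(4),e.std().round(4),len(q),"plane",pl.round(4))
circ((.5314,.0011),.0562,.064,.069,.082); circ((.532,.0015),.044,.0535,.066,.085)
E
```

```text
clock: 9.7
tcp_pos: [0.4489, 0.1674, 0.2374]
orientation: [0.006, 0.115, 0.993, -0.0]
wrist_force: [0.7, 0.0, -0.0]
finger_gap: 0.0427
grip_force: 0.0
clock: 10.12
tcp_pos: [0.4531, 0.2601, 0.2171]
orientation: [0.006, 0.115, 0.993, -0.002]
wrist_force: [0.5, -0.5, 0.5]
finger_gap: 0.0428
grip_force: 0.0
1317 174 317 249 320
174 259 266; 182 255 271; 190 257 269; 198 257 269; 206 257 269; 214 257 269; 222 257 270; 230 257 270; 238 257 270; 246 257 270; 254 257 312; 262 249 284; 270 0 0; 278 0 0; 286 0 0; 294 0 0; 302 0 0; 310 300 300; 
circ [0.5312 0.0013] 0.0583 0.0011 670 plane [-0.0171 -0.0061  0.0737]

circ [0.5282 0.0036] 0.0487 0.0009 584 plane [ 0.0322 -0.0413  0.073 ]
```

```bash

python3 - <<'E'
from h import *
z=np.load("pics/w6.npz"); im,d,K,R,o=[z[k] for k in("im","d","K","R","o")]
c,a=strap(cloud(d,K,R,o),im,194,248,255,273)
graspcmd(c,a,.030)
E
```

```text
c [0.51   0.2578 0.0339] axis [ 0.842 -0.191  0.505] slope 30.3 rms [0.0001 0.0002 0.0002] ends [0.4846 0.2637 0.0187] [0.5349 0.252  0.0488]
grip [0.5093 0.258  0.03  ] toolz [ 0.492 -0.112 -0.863] handle dir deg 167.21485444183838
shift [ 0.0794  0.0379 -0.5885] turn [-0.0367 -0.16    0.003 ] deg 29.5
shift [ 0.3255 -0.018  -1.0202] turn [-0.0367 -0.16    0.003 ] deg 29.5
```

```bash

python3 -m jog '[0.079,0.038,-0.2,-0.037,-0.16,0.003,0, 0.079,0.038,-0.59,-0.037,-0.16,0.003,0, 0.079,0.038,-0.59,-0.037,-0.16,0.003,0, 0.079,0.038,-0.59,-0.037,-0.16,0.003,0, 0.079,0.038,-0.59,-0.037,-0.16,0.003,0, 0.079,0.038,-0.59,-0.037,-0.16,0.003,0, 0.079,0.038,-0.59,-0.037,-0.16,0.003,0, 0.079,0.038,-0.59,-0.037,-0.16,0.003,0]' &&
python3 -m jog '[0.13,-0.029,-0.22,0,0,0,0, 0.21,-0.048,-0.37,0,0,0,0, 0.246,-0.056,-0.432,0,0,0,0, 0.246,-0.056,-0.432,0,0,0,0, 0.246,-0.056,-0.432,0,0,0,-0.5, 0.246,-0.056,-0.432,0,0,0,-1, 0.246,-0.056,-0.432,0,0,0,-1, 0.246,-0.056,-0.432,0,0,0,-1, 0.246,-0.056,-0.432,0,0,0,-1, 0.246,-0.056,-0.432,0,0,0,-1]' 70
python3 -c "
from h import *
a=np.radians(167.2); cmd([.505,.255,.19],[0,0,-1],[-np.sin(a),np.cos(a),0])"
```

```text
clock: 10.83
tcp_pos: [0.4721, 0.2681, 0.1036]
orientation: [0.262, 0.108, 0.959, -0.028]
wrist_force: [0.7, 0.5, 1.5]
finger_gap: 0.043
grip_force: 0.0
clock: 11.67
tcp_pos: [0.5207, 0.2575, 0.0173]
orientation: [0.263, 0.108, 0.958, -0.027]
wrist_force: [1.4, 0.4, 5.6]
finger_gap: 0.013
grip_force: 68.6
shift [-0.0786 -0.0124  0.8637] turn [0.0365 0.1666 0.0002] deg 30.7
```

```bash

python3 -m jog '[0,0,0.1,0,0,0,-1, 0,0,0.25,0,0,0,-1, -0.079,-0.012,0.4,0.037,0.167,0,-1, -0.079,-0.012,0.6,0.037,0.167,0,-1, -0.079,-0.012,0.8,0.037,0.167,0,-1, -0.079,-0.012,0.96,0.037,0.167,0,-1, -0.079,-0.012,0.96,0.037,0.167,0,-1, -0.079,-0.012,0.96,0.037,0.167,0,-1, -0.079,-0.012,0.96,0.037,0.167,0,-1, -0.079,-0.012,0.96,0.037,0.167,0,-1]'
python3 -m jog '[0,-0.2,0,0,0,0,-1, 0,-0.4,0,0,0,0,-1, 0,-0.55,0,0,0,0,-1, 0,-0.55,0,0,0,0,-1, 0,-0.55,0,0,0,0,-1]'
python3 - <<'E'
from h import *
p=env.get_state()["tcp_pos"]
w,d,K,R,o=cam("wrist"); np.savez("pics/w7.npz",im=w,d=d,K=K,R=R,o=o); cv2.imwrite("pics/w7.png",w[...,::-1]); print(p)
E
```

```text
clock: 12.5
tcp_pos: [0.5038, 0.254, 0.2063]
orientation: [-0.003, 0.112, 0.994, -0.0]
wrist_force: [0.5, 1.0, -2.2]
finger_gap: 0.0128
grip_force: 68.5
clock: 12.92
tcp_pos: [0.5012, 0.1434, 0.2055]
orientation: [-0.004, 0.112, 0.994, -0.001]
wrist_force: [-0.1, -0.5, -1.7]
finger_gap: 0.0132
grip_force: 68.8
[0.50124096 0.14340516 0.20551789]
```

View pics/w7.png

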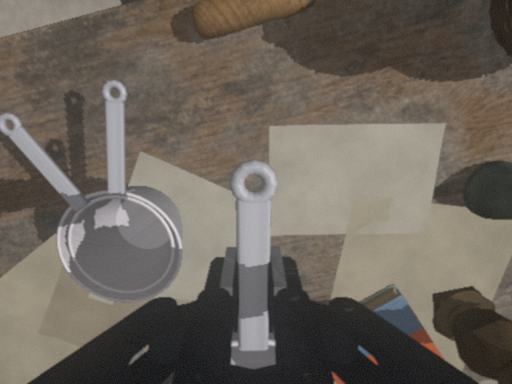

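The wrist view shows the small pan's strap held straight, eye tip at (254,161). The nest is centred near (120,243), with the big and mid handles running to (115,90) and (10,122), both free.

```bash

cat > nest.py <<'E'
from h import *
def circ(P,c,lo,hi,h0,h1,amax=2.0):
    D=np.hypot(P[...,0]-c[0],P[...,1]-c[1]); q=P[(D>lo)&(D<hi)&(P[...,2]>h0)&(P[...,2]<h1)]
    t=np.arctan2(q[:,1]-c[1],q[:,0]-c[0]); q=q[abs(t)<amax]
    for r in range(3):
        s=np.linalg.lstsq(np.c_[2*q[:,:2],np.ones(len(q))],(q[:,:2]**2).sum(1),rcond=None)[0]; R_=np.sqrt(s[2]+s[0]**2+s[1]**2); e=np.hypot(*(q[:,:2]-s[:2]).T)-R_; q=q[abs(e)<2*e.std()]
    pl=np.linalg.lstsq(np.c_[q[:,:2]-s[:2],np.ones(len(q))],q[:,2],rcond=None)[0]
    t=np.degrees(np.arctan2(q[:,1]-c[1],q[:,0]-c[0]))
    print("circ",s[:2].round(4),R_.round(4),e.std().round(4),len(q),"plane",pl.round(4),"span",t.min().round(),t.max().round())
E
python3 - <<'E'
from nest import *
from rel import rel
c=rel("pics/w7.npz",.138,(254,161),203,242,242,266)
print("rel tcp",c-np.array([.5012,.1434,.2055]))
z=np.load("pics/w7.npz"); im,d,K,R,o=[z[k] for k in("im","d","K","R","o")]; P=cloud(d,K,R,o)
circ(P,(.5314,.0011),.056,.064,.069,.080); circ(P,(.5294,.0026),.0455,.0535,.0715,.08)
strap(P,im,105,180,108,124)
E
```

```text
c [0.4705 0.1502 0.2253] axis [ 0.974 -0.227 -0.007] slope -0.4 rms [0.     0.0002 0.0001] ends [0.4621 0.1521 0.2255] [0.4793 0.1481 0.2251]
tip [0.4449 0.1561 0.2255] rim centre [0.5793 0.1248 0.2176] dir 166.9
rel tcp [ 0.07808198 -0.01856229  0.01207799]
circ [0.5307 0.0024] 0.0585 0.001 1075 plane [-0.0114  0.009   0.0736] span -115.0 114.0
circ [0.5273 0.0054] 0.0495 0.001 697 plane [0.0197 0.0178 0.0752] span -114.0 114.0
c [0.4325 0.0393 0.0809] axis [ 0.935 -0.354  0.001] slope 0.0 rms [0.0001 0.0002 0.0002] ends [0.4038 0.0501 0.0807] [0.4627 0.0277 0.0807]
```

```bash

python3 -c "
from h import *
a=np.radians(122); cmd([.4849,.0731,.17],[.004,-.006,-1],[-np.sin(a),np.cos(a),0])"
```

```text
shift [-0.0836 -0.3561 -0.1791] turn [-0.0023 -0.0041 -0.2511] deg 45.2
```

```bash

python3 -m jog '[-0.02,-0.09,0,0,0,-0.04,-1, -0.04,-0.18,0,0,0,-0.08,-1, -0.06,-0.27,0,-0.002,-0.004,-0.25,-1, -0.084,-0.356,0,-0.002,-0.004,-0.25,-1, -0.084,-0.356,0,-0.002,-0.004,-0.25,-1, -0.084,-0.356,-0.1,-0.002,-0.004,-0.25,-1, -0.084,-0.356,-0.18,-0.002,-0.004,-0.25,-1, -0.084,-0.356,-0.18,-0.002,-0.004,-0.25,-1, -0.084,-0.356,-0.18,-0.002,-0.004,-0.25,-1, -0.084,-0.356,-0.18,-0.002,-0.004,-0.25,-1]'
python3 - <<'E'
from h import *
from rel import rel
p=env.get_state()["tcp_pos"]
im,d,K,R,o=cam("wrist"); np.savez("pics/w8.npz",im=im,d=d,K=K,R=R,o=o)
c=rel("pics/w8.npz",.138,(254,161),203,242,242,266)
a=np.radians(122); print(p)
cmd(p+np.array([.5275,.005,.074])-c,[.004,-.006,-1],[-np.sin(a),np.cos(a),0])
E
```

```text
clock: 13.8
tcp_pos: [0.4866, 0.074, 0.1715]
orientation: [0.004, 0.482, 0.876, -0.001]
wrist_force: [-1.0, 0.2, -0.9]
finger_gap: 0.0132
grip_force: 68.8
c [0.4692 0.0999 0.1908] axis [ 0.535 -0.845 -0.005] slope -0.3 rms [0.0001 0.0001 0.0001] ends [0.4646 0.1071 0.1909] [0.4744 0.0922 0.1907]
tip [0.4551 0.1221 0.191 ] rim centre [0.5288 0.0055 0.1833] dir 122.3
[0.48655761 0.07402669 0.17146371]
shift [-0.0089 -0.0017 -0.5484] turn [ 0.0001  0.0008 -0.0019] deg 0.4
```

```bash

python3 -m jog '[-0.008,-0.002,-0.1,0,0,0,-1, -0.008,-0.002,-0.2,0,0,0,-1, -0.008,-0.002,-0.28,0,0,0,-1, -0.008,-0.002,-0.36,0,0,0,-1, -0.008,-0.002,-0.42,0,0,0,-1, -0.008,-0.002,-0.46,0,0,0,-1, -0.008,-0.002,-0.48,0,0,0,-1, -0.008,-0.002,-0.5,0,0,0,-1, -0.008,-0.002,-0.515,0,0,0,-1, -0.008,-0.002,-0.515,0,0,0,-1]'
python3 -m jog '[0,0,-0.005,0,0,0,-1, 0,0,-0.01,0,0,0,-1, 0,0,-0.015,0,0,0,-1, 0,0,-0.02,0,0,0,-1, 0,0,-0.02,0,0,0,-1]'
```

```text
clock: 14.68
tcp_pos: [0.4853, 0.0727, 0.0682]
orientation: [0.004, 0.483, 0.876, -0.001]
wrist_force: [0.5, -0.7, -1.9]
finger_gap: 0.013
grip_force: 68.9
clock: 15.1
tcp_pos: [0.485, 0.0726, 0.0641]
orientation: [0.004, 0.483, 0.875, -0.001]
wrist_force: [-0.8, -0.2, -1.3]
finger_gap: 0.0131
grip_force: 68.9
```

```bash

python3 -m jog '[0,0,-0.005,0,0,0,-1, 0,0,-0.008,0,0,0,-1, 0,0,-0.008,0,0,0,-1]'
python3 -m jog '[0,0,-0.004,0,0,0,-1, 0,0,-0.007,0,0,0,-1, 0,0,-0.007,0,0,0,-1]'
```

```text
clock: 15.35
tcp_pos: [0.4851, 0.0727, 0.0625]
orientation: [0.004, 0.483, 0.875, -0.001]
wrist_force: [-0.4, -0.2, -1.2]
finger_gap: 0.0128
grip_force: 68.9
clock: 15.6
tcp_pos: [0.485, 0.0728, 0.0611]
orientation: [0.004, 0.483, 0.876, -0.001]
wrist_force: [-0.7, 0.9, 0.3]
finger_gap: 0.0131
grip_force: 69.1
```

```bash

python3 -m jog '[0,0,-0.004,0,0,0,-1, 0,0,-0.004,0,0,0,-1]'
python3 -m jog '[0,0,-0.004,0,0,0,-1, 0,0,-0.004,0,0,0,-1]'
```

```text
clock: 15.77
tcp_pos: [0.485, 0.073, 0.0606]
orientation: [0.004, 0.483, 0.876, -0.001]
wrist_force: [-2.3, 1.8, 3.0]
finger_gap: 0.0132
grip_force: 69.5
clock: 15.93
tcp_pos: [0.4851, 0.0732, 0.06]
orientation: [0.004, 0.483, 0.876, -0.001]
wrist_force: [-2.7, 2.7, 6.0]
finger_gap: 0.0133
grip_force: 69.8
```

```bash

python3 -m jog '[0,0,0.006,0,0,0,-0.6, 0,0,0.006,0,0,0,-0.4, 0,0,0.006,0,0,0,-0.3, 0,0,0.006,0,0,0,-0.25, 0,0,0.1,0,0,0,-0.25, 0,0,0.3,0,0,0,-0.25, 0,0,0.6,0,0,0,-0.25, 0,0,0.9,0,0,0,-0.25, 0,0,0.9,0,0,0,-0.25]'
python3 -m jog '[0,0.2,0,0,0,0,-0.25, -0.1,0.4,0,0,0,0,-0.25, -0.2,0.6,0,0,0,0,-0.25, -0.2,0.75,0,0,0,0,-0.25, -0.2,0.75,0,0,0,0,-0.25, -0.2,0.75,0,0,0,0,-0.25]'
python3 - <<'E'
from nest import *
w,d,K,R,o=cam("wrist"); P=cloud(d,K,R,o)
circ(P,(.5314,.0011),.0565,.064,.069,.080); circ(P,(.5275,.005),.0455,.0535,.0715,.08); circ(P,(.5275,.005),.037,.044,.0715,.08)
im,d,K,R,o=cam("top"); P=cloud(d,K,R,o)
circ(P,(.5316,.0035),.056,.064,.068,.080)
for n,(x0,x1,y0,y1) in {"jar":(300,335,138,172),"tin":(228,262,138,172),"oil":(118,150,188,218)}.items():
    q=P[y0:y1,x0:x1].reshape(-1,3); q=q[q[:,2]>.03]; print(n,np.nanpercentile(q,[2,50,98],axis=0).round(3).tolist())
a=cv2.resize(im[140:300,160:360],(500,400),interpolation=cv2.INTER_CUBIC); b=cv2.copyMakeBorder(cv2.resize(w,(300,225)),0,175,0,0,cv2.BORDER_CONSTANT)
cv2.imwrite("pics/v9.png",np.hstack([a,b])[...,::-1])
E
```

```text
clock: 16.68
tcp_pos: [0.4851, 0.0725, 0.242]
orientation: [0.004, 0.483, 0.875, -0.001]
wrist_force: [0.6, 0.1, -0.4]
finger_gap: 0.0321
grip_force: 0.0
clock: 17.18
tcp_pos: [0.4445, 0.2243, 0.2393]
orientation: [0.004, 0.482, 0.876, -0.002]
wrist_force: [-0.6, -0.3, -0.4]
finger_gap: 0.0318
grip_force: 0.0
circ [0.5319 0.006 ] 0.0556 0.001 229 plane [0.0232 0.0457 0.0711] span 11.0 114.0
circ [0.5286 0.0088] 0.0474 0.001 205 plane [0.0354 0.0447 0.0729] span 2.0 114.0
circ [0.5247 0.0051] 0.0404 0.0007 119 plane [ 0.0389 -0.0432  0.0756] span 8.0 115.0
circ [0.5315 0.0037] 0.0583 0.0012 169 plane [0.0032 0.0037 0.0732] span -113.0 114.0
jar [[0.662, -0.104, 0.034], [0.684, -0.076, 0.085], [0.715, -0.052, 0.089]]
tin [[0.659, 0.076, 0.031], [0.701, 0.111, 0.046], [0.73, 0.146, 0.063]]
oil [[0.45, 0.177, 0.681], [0.462, 0.185, 0.72], [0.479, 0.195, 0.728]]
```

View pics/v9.png

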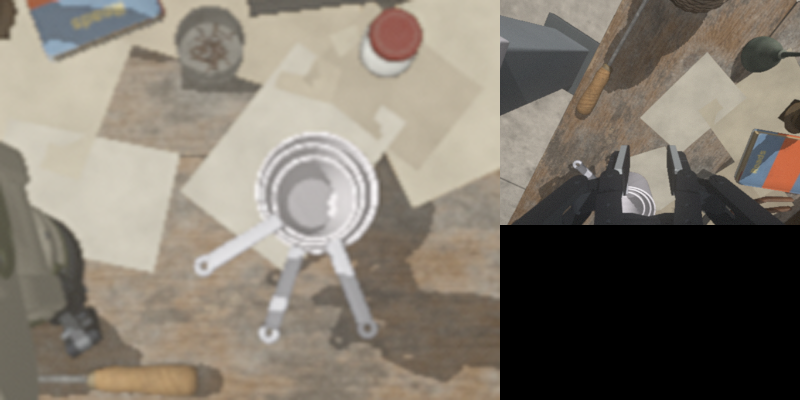

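The top panel shows three concentric rims at (318,190), with the handles fanned to (204,265), (268,334) and (368,328), none crossing. The jar, tin and oil can are in place.

```bash
python3 - <<'E'
from h import *
im,d,K,R,o=cam("top"); P=cloud(d,K,R,o); S=cv2.cvtColor(im,cv2.COLOR_RGB2HSV)
D=np.hypot(P[...,0]-.5315,P[...,1]-.0037); A=np.degrees(np.arctan2(P[...,1]-.0037,P[...,0]-.5315))%360
for n,a in("small",122),("big",161),("mid",199):
    k=(D>.075)&(D<.15)&(abs(A-a)<14)&(P[...,2]>.05)&(P[...,2]<.12); q=P[k]; c=q.mean(0); x=np.linalg.svd(q-c)[2][0]; x*=-np.sign(x[0])
    print(n,k.sum(),"dir",np.degrees(np.arctan2(x[1],x[0]))%360,"z",c[2],"slope",np.degrees(np.arcsin(x[2])))
for r in((.0555,.062),(.045,.0525),(.036,.0435)):
    k=(np.hypot(P[...,0]-.529,P[...,1]-.006)>r[0])&(np.hypot(P[...,0]-.529,P[...,1]-.006)<r[1])&(abs(P[...,2]-.077)<.012); q=P[k&((A<90)|(A>260))]; print(r,len(q),np.percentile(q[:,2],[50,90]).round(4))
print(env.get_state()["clock"])
E
```

```text
small 165 dir 120.97297297754125 z 0.07703635184524743 slope -2.787872941878461
big 195 dir 160.60865523401048 z 0.08053119796125448 slope -0.7755113140635034
mid 193 dir 200.821674524975 z 0.07892273183903449 slope -1.505814585247894
(0.0555, 0.062) 151 [0.0722 0.0751]
(0.045, 0.0525) 164 [0.0739 0.0772]
(0.036, 0.0435) 86 [0.0763 0.0787]
17.3333
```

```bash
python3 -c "
from workcell import env
print(env.hand_in())"
```

```text
the job is handed in; nothing more can be done
None
```

The three pans are nested where the largest stands, with the handles fanned about 40° apart (121°, 161°, 201°); the largest pan, jar and tin measured within about 1 mm of where they were, the oil can was checked only by eye in the last picture, and the job was handed in at about 17 s.

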